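# Put the stray fittings and tapes back with their own kind

### The arm

A 6-joint arm with a two-finger parallel gripper is mounted at the origin on a cart in front of the work surface, level with it; the furniture and walls round the work are solid. World frame = base frame: x ahead of the robot, y to its left, z up, the work surface at z = 0. Lengths are in mm, angles in rad, forces in N, time in s.
With the tool pointing down it reaches from about 300 to 775 mm from the base axis. Payload 14.6 kg.
Tool frame: the origin (TCP) lies where the fingers leave the gripper's body, on its centre line; the fingertips stand 97 mm ahead of it and the grasp point (between the pads) lies ahead of it (grip_depth is the z of the grasp point in the tool frame, in mm); z points along the fingers, y is the line along which they close (so a half turn about z gives the same grasp; the last joint's range is limited). The gripper opens to 94 mm and grips with 3 to 60 N. Pads are 16 mm wide; open, the fingers measure 119 mm over their backs; the gripper's body (75 mm by 177 mm) begins 78 mm behind the grasp point.
Start: joints at [-1.386, 0.3, 1.521, -0, 1.321, -0.067], TCP at [137.025, -532.648, 302.646] pointing down, gripper open.
Joint ranges: [-3.03, 3.03], [-0.79, 2.21], [0.23, 2.52], [-1.04, 4.18], [0, 3.07], [-2.55, 2.55]. Speed limits (rad/s): [2.22, 2.22, 2.57, 3.14, 3.14, 3.14].

### API

Orientations are given as [roll, pitch, yaw] about the fixed x, y, z axes, in that order (R = Rz(yaw) Ry(pitch) Rx(roll)).
In Python, from cell import read_state, camera, sign_off, regions_of, spot_point, grip_depth gives the robot as it stands. The module is installed in compiled form; this text tells all that it offers.
- The arm moves only by the tool send_rows, never from a script. Its argument "series" is a list of rows, each a list of 3 entries, a list of its own where there are three numbers: the shift along the world's x, y, z in mm, then the turn about the world's z in degrees, then the closure, from -1 (fully open) to 1 (shut), so that 0 is half open. A call has 1 to 12 rows; each row shifts and turns the commanded pose from where the row before left it; what a row does not reach is not made up. A row lasts 1/10 s, in which the tool goes at most 50 mm and 8.59 degrees, less where a joint would pass 70% of its speed; a pose out of reach is approached as far as the arm can. A call is refused whole if a number of a shift passes 50 or a number of a turn 8.59, either way. A call with a gripper value outside its range is refused whole. The fingers move at their own pace and stop on an object; "squeeze" is the grip in N (left out, the last holds). Time passes only in rows, so rows that do not move let the fingers close. It gives the time, the measured TCP pose, the force, the opening and the grip force at its end, in the units of the state.
- read_state(): the state, without advancing time (a new reading comes with each control period).
- camera(name): name is "scene" or "top" or "wrist"; returns a dict with "color" (420x560x3 uint8, blue, green, red), "fx", "fy", "cx", "cy" (pixels), "camera_from_world" (4x4, takes a point from world to camera coordinates). Camera axes: x right, y down, z forward; pixel columns grow to the right and rows downward; lengths in mm; the calibration is good to about 2 mm. The wrist camera is an equidistant fisheye: a pixel r from the principal point sees the ray r / f radians off the axis. A picture is of the moment at which its call begins. There is no depth.
- sign_off(): hands the job in; it is judged then, once.
Trained networks look in a picture, given as the dict that the camera call returned (one of the last four; its "shot" number tells which), for a name from the list of things; names that differ only in an ending like _2 or _b are one class to them, and where a whole thing is asked for, a point or a joint stands for the part that bears it (a point fixed in the world has none). Each returns a list of dicts, best first, with "confidence" (0 to 1); they miss things now and then, are a little off and sometimes report something else, mostly with a low value. They report only what shows in the picture. A call takes as long as a camera call. They do not tell look-alikes from the thing itself.
- regions_of(thing, picture): "mask" (420x560 bool, what is visible of it).
- spot_point(thing, picture): "point" ([x, y, z] in mm, in the coordinates of the camera as it stood for that picture, good to about 4 mm: a listed point, or the origin of a listed thing).
The state is a dict: "clock": time; "joints": joint angles; "qd": joint speeds; "effort": joint torques, N m; "eef_pos": TCP position; "eef_rot": TCP orientation; "wrist_force": force on the tool from outside, world axes, zero at the start; "moment": the same for the moment, N m; "finger_gap": finger opening in mm; "finger_force": force on a finger pad.
Only numpy, scipy, OpenCV 4.12 (cv2) and the standard library are available. Lean on these libraries where they do the work, as an engineer would, in place of code of your own. Each camera call takes 0.05 s, during which the arm holds its last target. There are 200 camera calls.

### The job

A black and a red roll of tape, a brass elbow and a green pipe coupling have been left lying about on the bench. Put each back into stock with its own kind: slide each tape roll down over the post that already carries a roll of its colour until it lies flat on that roll, and set each fitting inside the blue bin that already holds the same fitting. Let go of everything, and do not knock over the glue bottle that stands beside them.

Things in the scene. Friction and masses are not known exactly. Their poses are not given: they have to be found in the camera images.
- black_tape: Stray roll of black tape lying flat on the bench: 68 mm across, 19 mm thick, hole in the middle about 25 mm wide, about 60 g. Origin: centre of its underside; z up along its axis. Grasp it across its outside.
- red_tape: Stray roll of red tape lying flat on the bench: 66 mm across, 18 mm thick, hole in the middle about 25 mm wide, about 60 g. Origin: centre of its underside; z up along its axis. Grasp it across its outside.
- elbow: Stray brass pipe elbow lying flat, 44 x 44 mm from above, 28 high, about 90 g. Origin: centre of that square at the underside; z up. Arms from a rounded corner at (-7, -7): one along +x (axis y = -8, 28 mm collar ending at x = 22), one along +y (axis x = -8, collar ending at y = 22). Pinch along an arm's axis, from its end face to the corner's outside at -19: 41 mm, for the +y arm about (-8, 1.5).
- coupling: Stray green plastic pipe coupling standing upright, a round sleeve 39 mm in diameter and 40 mm high, about 50 g. Origin: centre of its lower end; z up along its axis.
- glue_bottle: Dark glue bottle with a tapering red nozzle, standing upright near the goods, to be left standing: body 47 mm in diameter up to 94 mm, cap 32 mm to 112, nozzle up to 168 mm, about 90 g. Origin: centre of its underside; z up.
- black_post: Tape post, fixed: round wooden base 76 mm across, 10 thick, with an upright steel rod 10 mm thick, rounded tip 68 mm above the bench. A black roll, 68 mm across, lies fixed on the base round the rod, its top 29 mm above the bench; the stray roll goes over the rod and lies flat on it. Origin: on the rod's axis at bench level; z up along the rod.
- red_post: Tape post, fixed: round wooden base 76 mm across, 10 thick, with an upright steel rod 10 mm thick, rounded tip 68 mm above the bench. A red roll, 66 mm across, lies fixed on the base round the rod, its top 28 mm above the bench; the stray roll goes over the rod and lies flat on it. Origin: on the rod's axis at bench level; z up along the rod.
- elbow_bin: Blue open parts bin, fixed, one of two alike but for the stock: this one holds two brass elbows, fixed along the back. Outside 110 (x) x 92 (y) mm; walls and floor 3 mm; sides and back 32 high, front 24. Origin: centre of underside, on the bench; x to the back (away from the robot), z up; yaw within 3 degrees. Stock reaches 31 mm high; the floor is free from x = -52 to 6, y = -43 to 43: set the piece near x = -22, y = 0.
- coupling_bin: Blue open parts bin, fixed, one of two alike but for the stock: this one holds two green couplings, fixed along the back. Outside 110 (x) x 92 (y) mm; walls and floor 3 mm; sides and back 32 high, front 24. Origin: centre of underside, on the bench; x to the back (away from the robot), z up; yaw within 3 degrees. Stock reaches 43 mm high; the floor is free from x = -52 to 9, y = -43 to 43: set the piece near x = -22, y = 0.
Things that resemble listed ones, but are neither listed nor needed, are in the scene too. There is more than one size of the coupling; the one meant has the size given above.

How it is judged:
By the outcome, as a careful person would: the job done as asked, in the order asked, and still so for the second after the job is handed in, with the robot touching nothing.
It also fails if it takes over 106 s, if anything falls off the work surface, if the arm or the gripper's body presses on something with over 40 N, if the wrist force passes 120 N, or if a joint passes its speed limit or range.

## Working session

There is one attempt and no reset: what is moved stays moved. The work goes in short steps, Python scripts to look and compute and a tool call to move; the robot and the scene stay as the last step left them, time stands still between calls to the robot, and variables do not carry over. Pictures are saved under pics/ and viewed, at most 14 in all, crops included, and the job is handed in when it is done.

Besides the shell and the picture viewer there is one more tool, called after ">>>" as name([rows], argument=value, ...), one row to a line, values as JSON. send_rows: Moves the arm, as the interface text tells. Its arguments: {"type":"object","properties":{"series":{"type":"array"},"squeeze":{"type":"number"}},"required":["series"]}

```bash
mkdir -p pics; cat > h.py <<'E'
import numpy as np, cv2
from cell import *
names=["black_tape","red_tape","elbow","coupling","glue_bottle","black_post","red_post","elbow_bin","coupling_bin"]
def world(pic,p):
    return (np.linalg.inv(pic["camera_from_world"])@np.r_[p,1])[:3]
def pix(pic,w):  # pinhole
    c=(pic["camera_from_world"]@np.r_[w,1])[:3]
    return np.array([pic["fx"]*c[0]/c[2]+pic["cx"],pic["fy"]*c[1]/c[2]+pic["cy"]])
def onz(pic,u,v,z): # pinhole pixel to plane z
    T=np.linalg.inv(pic["camera_from_world"])
    d=T[:3,:3]@np.array([(u-pic["cx"])/pic["fx"],(v-pic["cy"])/pic["fy"],1]);o=T[:3,3]
    return o+d*(z-o[2])/d[2]
E
cat > a.py <<'E'
from h import *
print(grip_depth, read_state())
for n in ["top","scene"]:
    p=camera(n); cv2.imwrite(f"pics/{n}0.png",cv2.resize(p["color"],(800,600)))
    print(n,p["fx"],p["cx"],p["cy"],np.linalg.inv(p["camera_from_world"])[:3,3].round())
    for t in names:
        for r in spot_point(t,p)[:4]:
            w=world(p,r["point"]); print(t,round(r["confidence"],2),w.round(),pix(p,w).round())
E
python3 a.py
```

```text
78.39999999999999 {'clock': 0.0, 'joints': array([-1.38559285e+00,  3.00472411e-01,  1.52161242e+00, -3.72919833e-05,
        1.32068358e+00, -6.65887323e-02]), 'qd': array([-1.56150383e-03,  2.25227837e-04,  9.60013801e-05, -1.01715048e-03,
       -2.09267959e-03, -1.21351252e-03]), 'effort': array([ 2.23850970e-03, -5.31804907e+01, -3.52735376e+01,  7.09088054e-02,
        2.43287114e-02, -1.07484975e-04]), 'eef_pos': array([ 136.99488707, -532.50189299,  302.07228396]), 'eef_rot': array([-3.14041710e+00, -4.21935009e-05,  2.51801433e-01]), 'wrist_force': array([ 1.16559007, -0.1342851 , -0.78502835]), 'moment': array([-0.03203124, -0.03620565, -0.03178836]), 'finger_force': 0.0, 'finger_gap': 94.05521078356392}
top 388.278161348865 281.44047674108606 208.90660857534323 [381. 179. 894.]
black_tape 0.71 [434. 428.   9.] [183. 236.]
red_tape 0.77 [399. 231.   2.] [269. 249.]
elbow 0.73 [505. 358.   0.] [214. 205.]
elbow 0.58 [503. 134.   2.] [310. 203.]
elbow 0.28 [400. 231.   2.] [269. 248.]
coupling 0.58 [364. 337.  -3.] [223. 266.]
coupling 0.52 [413. 133.  -2.] [311. 242.]
coupling 0.18 [504. 130.  -1.] [311. 202.]
glue_bottle 0.9 [574. 447.   0.] [176. 177.]
black_post 0.6 [501. 135.  -2.] [309. 204.]
red_post 0.68 [513. 245.   6.] [261. 200.]
elbow_bin 0.95 [515. -82.   1.] [403. 194.]
coupling_bin 0.67 [504.  16.   1.] [361. 201.]
scene 466.26467490588163 277.75341633614505 214.07940695733163 [ 33. 680. 643.]
red_tape 0.91 [404. 230.  -1.] [284. 267.]
elbow 0.86 [505. 353.   4.] [198. 278.]
coupling 0.76 [361. 334.   2.] [265. 314.]
coupling 0.59 [409. 128.   0.] [315. 236.]
glue_bottle 0.89 [568. 452.   0.] [131. 295.]
black_post 0.68 [504. 135.   1.] [276. 217.]
red_post 0.95 [509. 242.   2.] [238. 244.]
elbow_bin 0.91 [512. -86.  -3.] [334. 168.]
coupling_bin 0.77 [509.  19.   2.] [308. 189.]
coupling_bin 0.66 [512. -85.  -1.] [334. 168.]
```

View pics/top0.png

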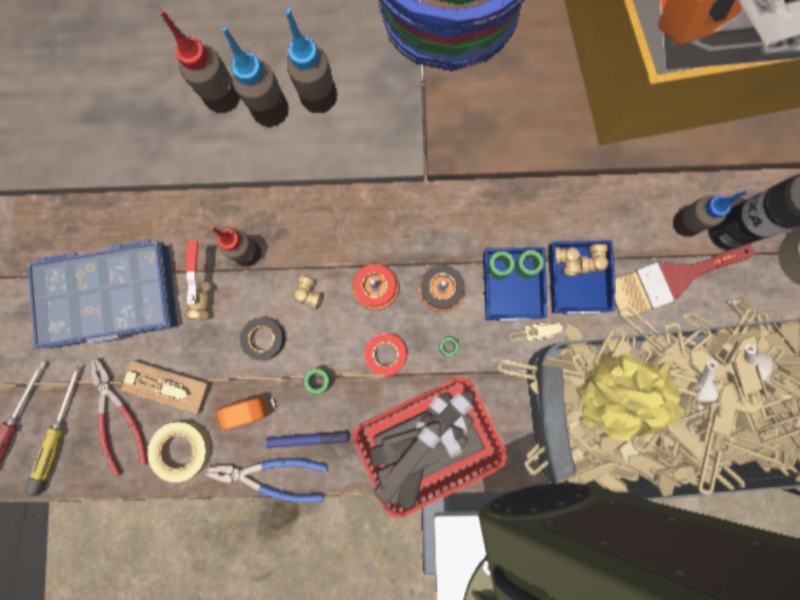

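View pics/scene0.png

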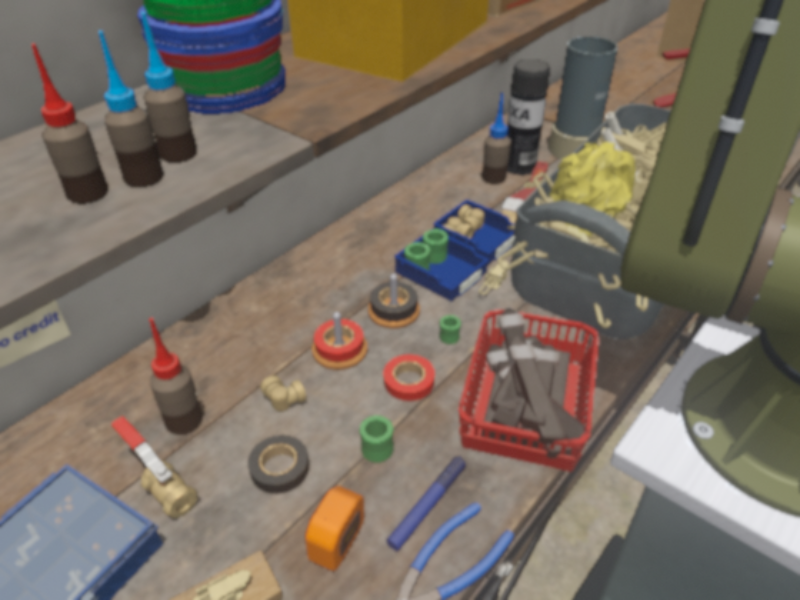

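Top view (800×600 px): black tape is at (262,338), red tape (385,354), elbow (307,292), bottle (235,242), red post (375,287), black post (442,288), coupling bin (516,283), elbow bin (582,277). Coupling candidates are (318,380), which is large, and (449,346), which is small. The valve at (200,300) is only a look-alike of the elbow. I'll check sizes and an enlarged crop.

```bash
cat > b.py <<'E'
from h import *
p=camera("top"); im=p["color"]
cv2.imwrite("pics/crop1.png",cv2.resize(im[160:290,160:350],(760,520),interpolation=cv2.INTER_CUBIC))
h=dict(black_tape=19,red_tape=18,elbow=14,coupling=40,black_post=29,red_post=28,elbow_bin=32,coupling_bin=32)
for t,z in h.items():
    for r in regions_of(t,p)[:3]:
        m=r["mask"].astype(np.uint8); c=max(cv2.findContours(m,0,2)[0],key=cv2.contourArea)
        (u,v),R=cv2.minEnclosingCircle(c); w=onz(p,u,v,z)
        (a,b),sz,ang=cv2.minAreaRect(c); s=(894-z)/388.3
        print(t,round(r["confidence"],2),(round(u),round(v)),w.round(1),"diam",round(2*R*s),"rect",onz(p,a,b,z).round(1)[:2],(np.array(sz)*s).round(),round(ang))
E
python3 b.py
```

```text
black_tape 0.7 (183, 237) [429.8 423.4  19. ] diam 72 rect [431.1 423.4] [68. 68.] 27
red_tape 0.88 (270, 247) [402.8 227.5  18. ] diam 68 rect [404.  228.4] [65. 65.] 90
elbow 0.54 (216, 204) [505.4 350.3  14. ] diam 55 rect [505.7 350.1] [47. 40.] 27
elbow 0.37 (270, 247) [402.6 227.4  14. ] diam 67 rect [401.2 227. ] [64. 62.] 45
elbow 0.19 (309, 201) [505.3 135.1  14. ] diam 75 rect [505.1 135.8] [73. 68.] 90
coupling 0.76 (222, 266) [364.5 331.9  40. ] diam 42 rect [362.8 332.1] [33. 40.] 90
coupling 0.49 (314, 242) [410.6 129.4  40. ] diam 32 rect [411.6 130.4] [29. 29.] 90
red_post 0.76 (262, 200) [509.1 243.   28. ] diam 74 rect [509.2 241.7] [69. 68.] 45
red_post 0.29 (407, 194) [513.3 -84.2  28. ] diam 142 rect [513.3 -84.3] [114. 105.] 90
elbow_bin 0.76 (407, 193) [513.6 -82.9  32. ] diam 140 rect [512.7 -82. ] [113. 102.] 90
coupling_bin 0.97 (360, 198) [505.1  23.   32. ] diam 141 rect [504.7  22.8] [113.  98.] 90
```

View pics/crop1.png

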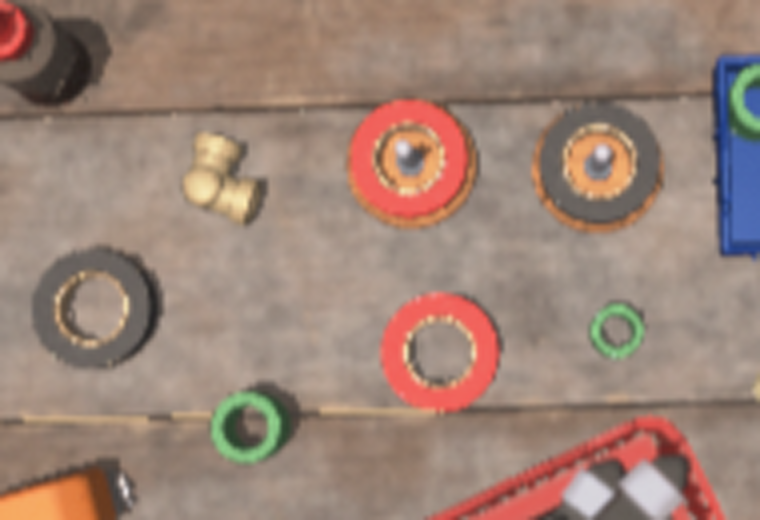

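The crop shows a green ring at (248,426), about 72 px or 39 mm across, and another at (617,331), about 29 mm. The larger one matches 39 mm, so the coupling is at world (363,332). The elbow has its corner at (205,188), one arm going up and one going right, so its yaw is about −109°. I'll move towards the black tape and turn the tool to a yaw of about 60°.

>>> send_rows([
  [[28, 38, 0], 0, -1],
  [[28, 38, 0], 0, -1],
  [[28, 38, 0], 0, -1],
  [[28, 38, 0], 0, -1],
  [[28, 38, 0], 0, -1],
  [[28, 38, 0], 0, -1],
  [[28, 38, 0], 0, -1],
  [[28, 38, 0], 0, -1],
  [[28, 38, 0], 0, -1],
  [[28, 38, 0], 0, -1],
], squeeze=15)

```text
clock: 2.45
eef_pos: [417.8, -150.8, 303.0]
eef_rot: [3.141, -0.001, 0.252]
wrist_force: [0.6, -0.5, -0.6]
finger_gap: 93.7
finger_force: 0.0
```

>>> send_rows([
  [[1, 45, 0], 5.7, -1],
  [[1, 45, 0], 5.7, -1],
  [[1, 45, 0], 5.7, -1],
  [[1, 45, 0], 5.7, -1],
  [[1, 45, 0], 5.7, -1],
  [[1, 45, 0], 5.7, -1],
  [[1, 45, 0], 5.7, -1],
  [[1, 45, 0], 5.7, -1],
  [[1, 45, 0], 0, -1],
  [[1, 0, 0], 0, -1],
  [[0, 0, 0], 0, -1],
])

```text
clock: 3.55
eef_pos: [426.8, 252.7, 302.3]
eef_rot: [-3.141, 0.001, 1.049]
wrist_force: [0.6, -0.3, 0.7]
finger_gap: 94.2
finger_force: 0.0
```

```bash
cat >> h.py <<'E'
def fray(p,u,v):
    d=np.array([(u-p["cx"])/p["fx"],(v-p["cy"])/p["fy"]]);r=np.hypot(*d)
    return np.r_[d/r*np.sin(r),np.cos(r)] if r>1e-9 else np.array([0,0,1.])
def fonz(p,u,v,z):
    T=np.linalg.inv(p["camera_from_world"]);d=T[:3,:3]@fray(p,u,v);o=T[:3,3]
    return o+d*(z-o[2])/d[2]
def project_contour(p,c,z): return np.array([fonz(p,u,v,z)[:2] for u,v in c.reshape(-1,2)],np.float32)
H=dict(black_tape=19,red_tape=18,elbow=14,coupling=40,black_post=29,red_post=28,elbow_bin=32,coupling_bin=32)
def look(ts,tag):
    p=camera("wrist"); cv2.imwrite(f"pics/{tag}.png",cv2.resize(p["color"],(800,600)))
    for t in ts:
        for r in regions_of(t,p)[:2]:
            m=r["mask"].astype(np.uint8); c=max(cv2.findContours(m,0,2)[0],key=cv2.contourArea)
            w=project_contour(p,c,H[t]); (x,y),R=cv2.minEnclosingCircle(w); q=cv2.minAreaRect(w)
            print("R",t,round(r["confidence"],2),np.round([x,y,2*R],1),np.round(q[0],1),np.round(q[1],1),round(q[2],1),c.mean((0,1)).round())
        for r in spot_point(t,p)[:2]: print("S",t,round(r["confidence"],2),world(p,r["point"]).round(1))
    return p
E
python3 -c "
from h import *
look(['black_tape','red_tape','elbow','coupling','black_post','red_post'],'w1')"
```

```text
R black_tape 0.61 [432.7 423.7  70.5] [432.6 423.4] [65.1 68.7] 14.1 [210.  61.]
R black_tape 0.28 [468.6 -49.8  38.1] [465.1 -49.8] [16.2 37.9] 0.9 [401. 353.]
S black_tape 0.76 [430.8 422.4   1.4]
R red_tape 0.98 [402.6 229.9  68.6] [402.7 229.5] [66.1 65.6] 14.8 [269. 221.]
S red_tape 0.69 [398.3 230.   -1. ]
R elbow 0.73 [503.9 350.7  59.8] [504.9 350.2] [47.2 42. ] 65.0 [294.  84.]
R elbow 0.38 [402.5 229.1  70.7] [401.9 229.4] [69.9 65.3] 60.1 [269. 218.]
S elbow 0.92 [506.1 352.   -0.7]
R coupling 0.85 [413.8 140.9  42. ] [414.2 140.8] [41.5 28.9] 80.1 [317. 283.]
R coupling 0.8 [367.2 333.   45.3] [366.9 332.4] [37.3 44.2] 58.2 [193. 160.]
S coupling 0.97 [366.2 333.3  -5.2]
S coupling 0.67 [413.2 130.7  -4.3]
R black_post 0.91 [504. 143.  82.] [509.5 150.2] [59.3 80.7] 49.6 [378. 235.]
S black_post 0.69 [502.8 133.7   1.7]
R red_post 0.61 [508.1 246.1  74.9] [508.5 247.2] [70.9 72.3] 61.0 [343. 163.]
S red_post 0.58 [514.  244.1  -4. ]
S red_post 0.27 [500.8 134.4  -0.9]
```

View pics/w1.png

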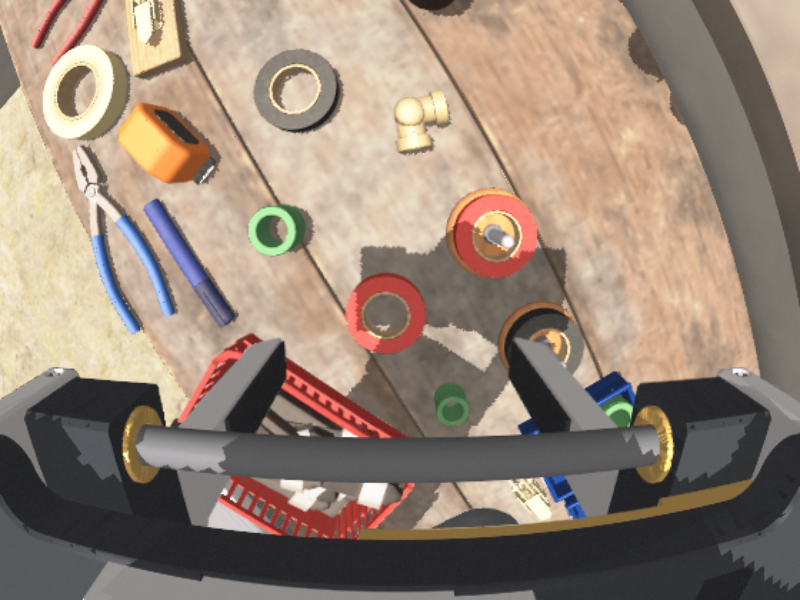

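Wrist view (800×600 px): black tape (296,90), elbow (418,122), coupling (276,230), red tape (386,313), red post (492,235), black post (545,340). The positions agree with the top view to within about 3 mm. Next I pick the black tape at (432,423.5).

>>> send_rows([
  [[1, 43, 0], 0, -1],
  [[1, 43, 0], 0, -1],
  [[1, 43, 0], 0, -1],
  [[1, 42, 0], 0, -1],
  [[1, 0, -40], 0, -1],
  [[0, 0, -40], 0, -1],
  [[0, 0, -40], 0, -1],
  [[0, 0, -40], 0, -1],
  [[0, 0, -25], 0, -1],
  [[0, 0, -16], 0, -1],
  [[0, 0, 0], 0, -1],
])

```text
clock: 5.3
eef_pos: [431.6, 423.0, 100.0]
eef_rot: [-3.141, 0.003, 1.048]
wrist_force: [-0.1, 0.3, -0.2]
finger_gap: 94.2
finger_force: 0.0
```

>>> send_rows([
  [[0, 0, 0], 0, 0.2],
  [[0, 0, 0], 0, 0.2],
  [[0, 0, 0], 0, 0.2],
  [[0, 0, 0], 0, 0.2],
  [[0, 0, 0], 0, 0.2],
  [[0, 0, 0], 0, 0.2],
  [[0, 0, 0], 0, 0.2],
])

```text
clock: 6.0
eef_pos: [432.3, 423.6, 102.6]
eef_rot: [3.141, -0.001, 1.048]
wrist_force: [-0.4, -0.6, 7.2]
finger_gap: 66.8
finger_force: 15.0
```

>>> send_rows([
  [[0, 0, 20], 0, 0.2],
  [[0, 0, 40], 0, 0.2],
  [[0, 0, 40], 0, 0.2],
  [[12, -48, 10], 0, 0.2],
  [[12, -48, 0], 0, 0.2],
  [[12, -48, 0], 0, 0.2],
  [[12, -48, 0], 0, 0.2],
  [[12, -48, 0], 0, 0.2],
  [[12, -48, 0], 0, 0.2],
  [[0, 0, 0], 0, 0.2],
  [[0, 0, 0], 0, 0.2],
])

```text
clock: 7.1
eef_pos: [504.1, 135.1, 211.7]
eef_rot: [3.142, -0.0, 1.046]
wrist_force: [0.3, -0.5, -1.9]
finger_gap: 66.7
finger_force: 15.0
```

```bash
cat > v.py <<'E'
import sys
from h import *
s=read_state(); print(s["eef_pos"].round(1),s["finger_gap"])
p=camera("scene"); x,y=map(float,sys.argv[2:4])
u,v=pix(p,[x,y,68]).astype(int); im=p["color"].copy()
for z in (29,68):
    a=pix(p,[x,y,z]); cv2.circle(im,tuple(int(k) for k in a.round()),1,(255,0,255),-1)
cv2.imwrite(f"pics/{sys.argv[1]}.png",cv2.resize(im[v-60:v+45,u-70:u+70],(800,600),interpolation=cv2.INTER_CUBIC)); print(u,v)
q=camera("top")
for a,b in ((260.75,196.75),(310,197)): print("tips top",onz(q,a,b,68).round(1))
E
python3 v.py s1 504 135
```

```text
[504.1 135.1 211.7] 66.7049905577007
275 191
tips top [510.  241.9  68. ]
tips top [506.1 136.   68. ]
```

View pics/s1.png

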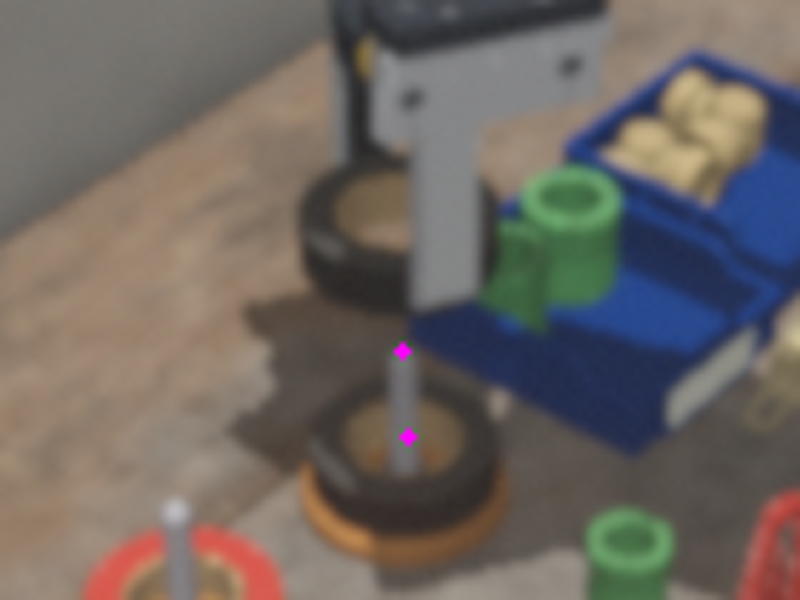

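The magenta dots sit on the rod, with the tip at (402,352), and the held roll is centred directly above it. I'll lower it, release and retreat.

>>> send_rows([
  [[1, 0, -20], 0, 0.2],
  [[0, 0, -20], 0, 0.2],
  [[0, 0, -20], 0, 0.2],
  [[0, 0, -10], 0, 0.2],
  [[0, 0, -9], 0, 0.2],
  [[0, 0, 0], 0, 0.2],
  [[0, 0, 0], 0, 0.2],
])

```text
clock: 7.9
eef_pos: [505.1, 136.1, 133.1]
eef_rot: [3.141, -0.0, 1.048]
wrist_force: [-0.1, 0.1, -0.1]
finger_gap: 66.6
finger_force: 15.0
```

>>> send_rows([
  [[0, 0, 0], 0, -0.8],
  [[0, 0, 0], 0, -0.8],
  [[0, 0, 0], 0, -0.8],
  [[0, 0, 0], 0, -0.8],
  [[0, 0, 40], 0, -0.8],
  [[0, 0, 40], 0, -0.8],
  [[-34, 31, 10], 0, -1],
  [[-34, 31, 0], 0, -1],
  [[-34, 32, 0], 0, -1],
  [[0, 0, 0], 0, -1],
  [[0, 0, 0], 0, -1],
])

```text
clock: 9.0
eef_pos: [402.7, 230.3, 222.9]
eef_rot: [3.141, -0.001, 1.05]
wrist_force: [-0.0, -0.2, 0.8]
finger_gap: 94.4
finger_force: 0.0
```

```bash
python3 v.py s2 504 135; python3 -c "
from h import *
look(['red_tape','black_tape'],'w2')"
```

```text
[402.7 230.3 222.9] 94.39689292232332
275 191
tips top [510.  241.9  68. ]
tips top [506.1 136.   68. ]
R red_tape 0.3 [508.8 243.6  78.3] [508.9 244.7] [72. 77.] 62.2 [366. 137.]
S red_tape 0.81 [401.2 228.6  -4.5]
S red_tape 0.71 [504.  350.   -0.7]
R black_tape 0.6 [510.9 125.   83.7] [515.5 126.3] [66.9 82.2] 16.8 [427. 240.]
S black_tape 0.81 [506.  137.8  27.7]
```

View pics/s2.png

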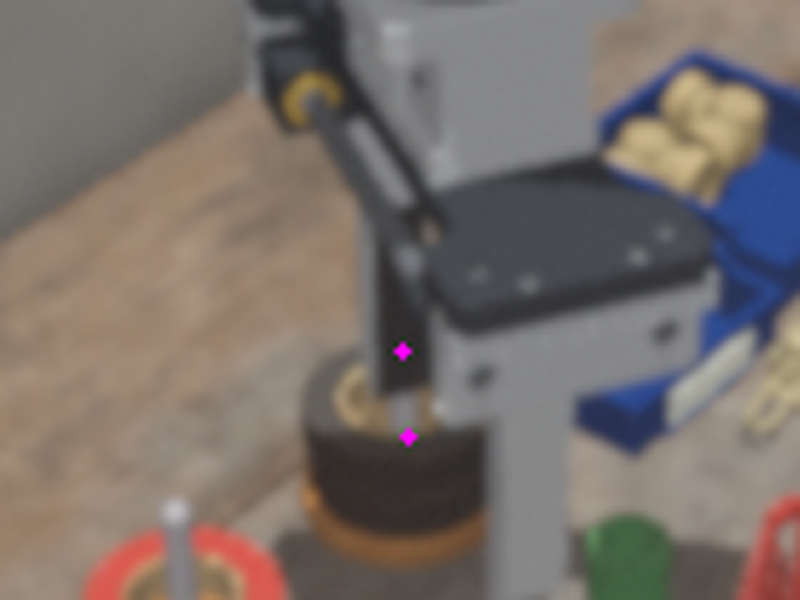

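The black roll lies flat on the stacked roll at (400,450). Next is the red tape.

>>> send_rows([
  [[0, -1, -40], 0, -1],
  [[0, 0, -40], 0, -1],
  [[0, 0, -25], 0, -1],
  [[0, 0, -16], 0, -1],
  [[0, 0, 0], 0, -1],
  [[0, 0, 0], 0, 0.2],
  [[0, 0, 0], 0, 0.2],
  [[0, 0, 0], 0, 0.2],
  [[0, 0, 0], 0, 0.2],
  [[0, 0, 0], 0, 0.2],
  [[0, 0, 0], 0, 0.2],
  [[0, 0, 0], 0, 0.2],
])

```text
clock: 10.55
eef_pos: [403.2, 228.9, 102.2]
eef_rot: [3.141, -0.001, 1.048]
wrist_force: [-0.9, -0.7, 5.8]
finger_gap: 64.5
finger_force: 15.0
```

>>> send_rows([
  [[0, 0, 20], 0, 0.2],
  [[0, 0, 40], 0, 0.2],
  [[0, 0, 40], 0, 0.2],
  [[35, 4, 9], 0, 0.2],
  [[36, 4, 0], 0, 0.2],
  [[36, 5, 0], 0, 0.2],
  [[0, 0, 0], 0, 0.2],
  [[0, 0, 0], 0, 0.2],
])

```text
clock: 11.35
eef_pos: [509.8, 241.6, 209.9]
eef_rot: [-3.141, 0.001, 1.047]
wrist_force: [-0.5, 0.1, -1.1]
finger_gap: 64.7
finger_force: 15.0
```

```bash
python3 v.py s3 510 242.5
```

```text
[509.8 241.6 209.9] 64.74474981144569
235 218
tips top [510.  241.9  68. ]
tips top [506.1 136.   68. ]
```

View pics/s3.png

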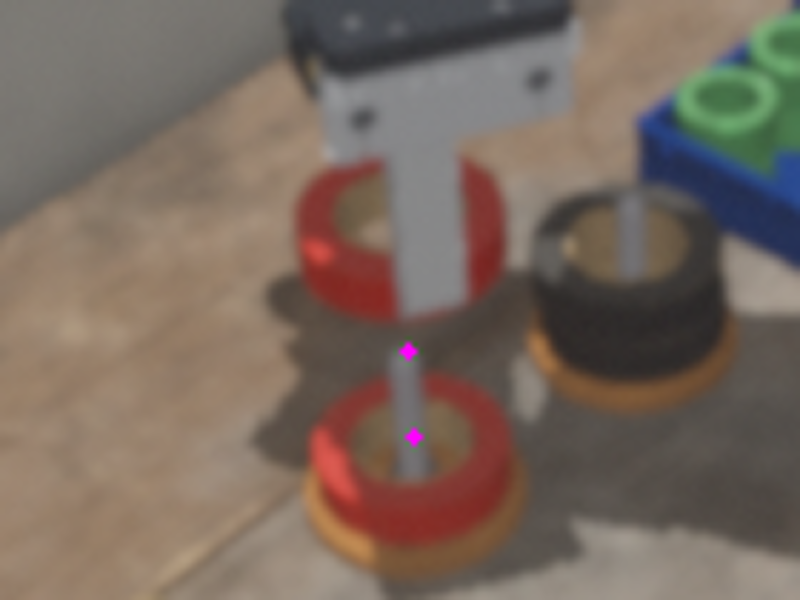

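The rod is at (408,352) and the held roll is centred above it. I'll lower it, release and go towards the elbow.

>>> send_rows([
  [[0, 0, -20], 0, 0.2],
  [[0, 0, -20], 0, 0.2],
  [[0, 0, -20], 0, 0.2],
  [[0, 0, -10], 0, 0.2],
  [[0, 0, -8], 0, 0.2],
  [[0, 0, 0], 0, 0.2],
  [[0, 0, 0], 0, -0.8],
  [[0, 0, 0], 0, -0.8],
  [[0, 0, 0], 0, -0.8],
  [[0, 0, 0], 0, -0.8],
])

```text
clock: 12.45
eef_pos: [510.0, 241.9, 132.9]
eef_rot: [3.141, -0.001, 1.048]
wrist_force: [-0.9, 0.1, 0.2]
finger_gap: 84.5
finger_force: 0.0
```

>>> send_rows([
  [[0, 0, 40], 0, -0.8],
  [[0, 0, 45], 0, -0.8],
  [[0, 35, 20], 5.5, -0.8],
  [[0, 35, 20], 5.5, -0.8],
  [[0, 30, 10], 0, -0.8],
  [[0, 0, 0], 0, -0.8],
  [[0, 0, 0], 0, -0.8],
])

```text
clock: 13.15
eef_pos: [509.7, 341.9, 267.3]
eef_rot: [-3.141, 0.0, 1.24]
wrist_force: [0.2, -0.9, -1.1]
finger_gap: 85.2
finger_force: 0.0
```

```bash
python3 - <<'E'
from h import *
p=look(['elbow','red_tape'],'w3')
s=read_state();print(s["eef_pos"].round(1),s["eef_rot"].round(3))
# top-down rectified map 120x90mm around elbow at z=14, 5 px/mm... up=+x, left=+y
X0,Y0=505,351; W,Hh=720,600; M=np.zeros((Hh,W,2),np.float32); C=p["camera_from_world"]
uu,vv=np.meshgrid(np.arange(W),np.arange(Hh))
P=np.stack([X0-(vv-Hh/2)/6,Y0-(uu-W/2)/6,np.full(uu.shape,14.),np.ones(uu.shape)],-1)@C.T
r=np.hypot(P[...,0],P[...,1]);th=np.arctan2(r,P[...,2])
mx=(p["cx"]+p["fx"]*th*P[...,0]/r).astype(np.float32);my=(p["cy"]+p["fy"]*th*P[...,1]/r).astype(np.float32)
cv2.imwrite("pics/rect.png",cv2.remap(p["color"],mx,my,cv2.INTER_CUBIC))
E
```

```text
R elbow 0.76 [504.2 350.9  60.3] [503.6 350.5] [46.9 42.4] 71.2 [265. 190.]
S elbow 0.6 [505.7 349.    1.2]
R red_tape 0.78 [509.5 231.9  76.8] [511.5 238.1] [60.4 70.6] 71.1 [313. 280.]
R red_tape 0.2 [503.4 121.3  30.8] [503.5 120.7] [23.9 26.9] 44.8 [326. 360.]
S red_tape 0.86 [508.6 241.   28.1]
[510.1 341.  267.3] [-3.141e+00  1.000e-03  1.239e+00]
```

View pics/rect.png

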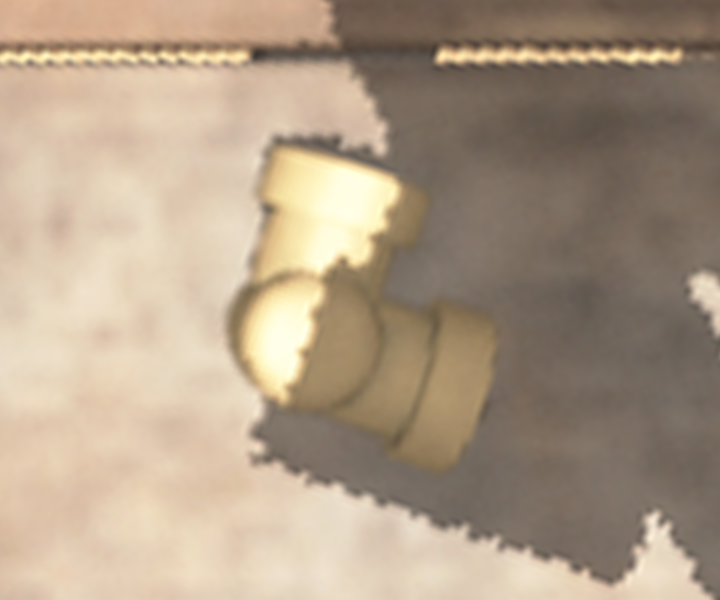

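View pics/w3.png

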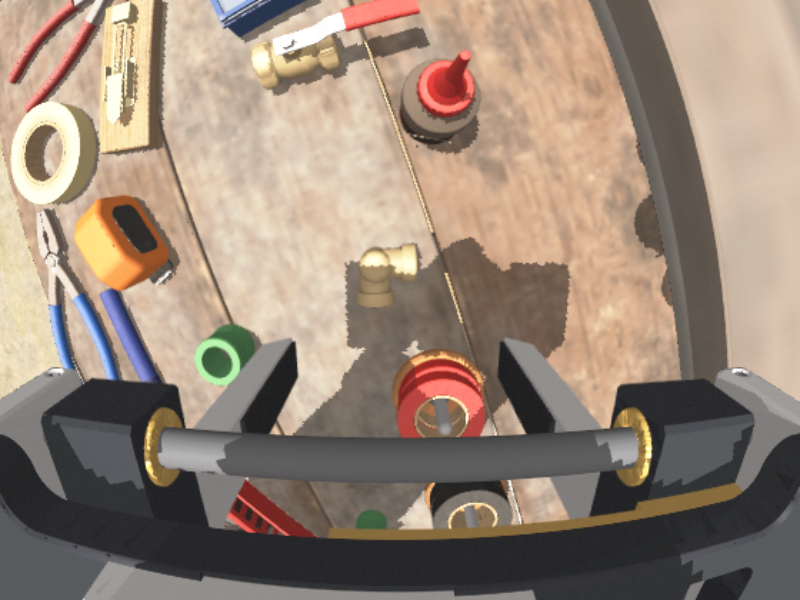

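The rectified crop (6 px/mm) shows the corner ball at (305,338), one arm towards (345,190) and the other towards (445,385). That gives a yaw of about −108°, so I pinch the upper arm at about (507.5,357.5) with tool yaw 71°. The wrist view shows the red roll on its post at (440,410) and the bottle clear at (440,95).

>>> send_rows([
  [[-2, 16, 0], 0, -0.8],
  [[0, 0, -40], 0, -0.8],
  [[0, 0, -40], 0, -0.8],
  [[0, 0, -40], 0, -0.8],
  [[0, 0, -28], 0, -0.8],
  [[0, 0, -17], 0, -0.8],
  [[0, 0, 0], 0, -0.8],
], squeeze=20)

```text
clock: 14.1
eef_pos: [507.2, 357.9, 100.5]
eef_rot: [-3.139, 0.003, 1.24]
wrist_force: [-0.1, -0.1, 0.0]
finger_gap: 84.6
finger_force: 0.0
```

>>> send_rows([
  [[0, 0, 0], 0, 0.6],
  [[0, 0, 0], 0, 0.6],
  [[0, 0, 0], 0, 0.6],
  [[0, 0, 0], 0, 0.6],
  [[0, 0, 0], 0, 0.6],
  [[0, 0, 0], 0, 0.6],
  [[0, 0, 0], 0, 0.6],
  [[0, 0, 0], 0, 0.6],
  [[0, 0, 20], 0, 0.6],
  [[0, 0, 30], 0, 0.6],
  [[0, 0, 40], 0, 0.6],
])

```text
clock: 15.2
eef_pos: [507.3, 357.4, 191.9]
eef_rot: [-3.139, 0.003, 1.24]
wrist_force: [1.5, 0.5, -1.4]
finger_gap: 40.8
finger_force: 20.0
```

```bash
python3 - <<'E'
from h import *
s=read_state();print(s["eef_pos"].round(1),s["finger_gap"],s["finger_force"])
p=camera("wrist")
for r in spot_point("elbow",p)[:3]: print(r["confidence"],world(p,r["point"]).round(1))
E
```

```text
[507.3 357.4 191.9] 40.77236430403231 19.99914659798378
0.75 [506.8 352.2  90.9]
```

The elbow is held with a gap of 40.8 mm, as expected for 41 mm. I'll carry it to the elbow bin and turn to yaw 0, so the fingers close along y.

>>> send_rows([
  [[0, -20, 15], -7.1, 0.6],
  [[-1, -47, 0], -7.1, 0.6],
  [[-1, -47, 0], -7.1, 0.6],
  [[-1, -47, 0], -7.1, 0.6],
  [[-1, -47, 0], -7.1, 0.6],
  [[-1, -47, 0], -7.1, 0.6],
  [[-1, -47, 0], -7.1, 0.6],
  [[-1, -47, 0], -7.1, 0.6],
  [[-1, -47, 0], -7.1, 0.6],
  [[-1, -45, 0], -7.1, 0.6],
  [[0, 0, 0], 0, 0.6],
  [[0, 0, 0], 0, 0.6],
])

```text
clock: 16.5
eef_pos: [498.6, -83.8, 206.9]
eef_rot: [-3.141, 0.001, -0.001]
wrist_force: [-1.1, 0.0, -0.6]
finger_gap: 40.8
finger_force: 20.0
```

```bash
python3 - <<'E'
from h import *
p=look(['elbow_bin','coupling_bin'],'w4')
for r in spot_point("elbow",p)[:3]: print(r["confidence"],world(p,r["point"]).round(1))
s=read_state();print(s["eef_pos"].round(1),s["eef_rot"].round(3),s["finger_gap"])
E
```

```text
R elbow_bin 0.79 [524.7 -85.3 128.3] [522.6 -84.6] [96.  96.5] 89.5 [271. 202.]
S elbow_bin 0.86 [511.8 -85.8   2.4]
R coupling_bin 0.61 [511.9  19.1 141.5] [508.4  18.9] [103.1 109.8] 89.6 [159. 204.]
S coupling_bin 0.81 [5.066e+02 1.770e+01 3.000e-01]
0.83 [492.5 -83.9 104.2]
[499.  -82.3 207.5] [-3.142e+00  0.000e+00  2.000e-03] 40.623869495124794
```

View pics/w4.png

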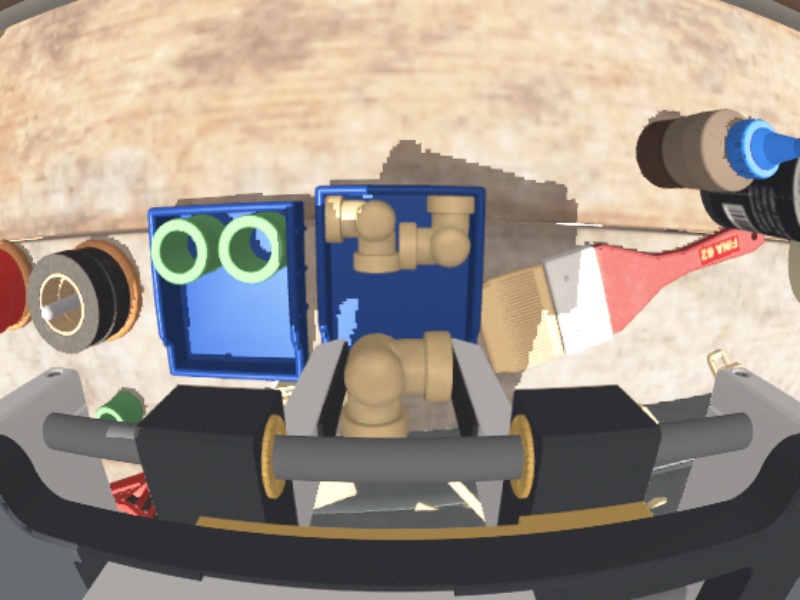

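The held elbow is at (395,385). The elbow bin's back rim runs from (317,190) to (484,187), and the paintbrush lies at its right. I'll work out the rim centre from those pixels.

```bash
python3 - <<'E'
from h import *
p=camera("wrist")
for n,u,v in (("eb bl",317,187),("eb br",485,187),("cb bl",149,208),("cb br",304,203)):
    print(n,fonz(p,u*.7,v*.7,32).round(1))
E
```

```text
eb bl [569.5 -37.9  32. ]
eb br [ 569.9 -131.    32. ]
cb bl [562.4  68.5  32. ]
cb br [560.8 -30.4  32. ]
```

>>> send_rows([
  [[1, -1, -30], 0, 0.6],
  [[0, 0, -30], 0, 0.6],
  [[0, 0, -20], 0, 0.6],
  [[0, 0, -14], 0, 0.6],
  [[0, 0, -7], 0, 0.6],
  [[0, 0, 0], 0, 0.6],
  [[0, 0, 0], 0, 0.6],
])

```text
clock: 17.55
eef_pos: [500.3, -84.2, 107.2]
eef_rot: [3.141, -0.001, 0.001]
wrist_force: [-0.5, -0.7, 0.1]
finger_gap: 40.7
finger_force: 20.0
```

>>> send_rows([
  [[0, 0, -2], 0, 0.6],
  [[0, 0, 0], 0, 0.6],
  [[0, 0, 0], 0, -0.06],
  [[0, 0, 0], 0, -0.06],
  [[0, 0, 0], 0, -0.06],
  [[0, 0, 0], 0, -0.06],
  [[0, 0, 25], 0, -0.06],
  [[0, 0, 40], 0, -0.06],
  [[0, 0, 40], 0, -0.06],
  [[0, 0, 20], 0, -0.06],
  [[0, 0, 0], 0, -0.06],
])

```text
clock: 18.65
eef_pos: [500.7, -84.4, 232.3]
eef_rot: [3.14, -0.005, 0.001]
wrist_force: [-0.9, -0.2, -0.5]
finger_gap: 50.0
finger_force: 0.0
```

```bash
python3 - <<'E'
from h import *
s=read_state();print(s["eef_pos"].round(1),s["finger_gap"])
p=camera("wrist")
for r in spot_point("elbow",p)[:3]: print(round(r["confidence"],2),world(p,r["point"]).round(1))
q=camera("scene");u,v=pix(q,[505,-30,20]).astype(int)
cv2.imwrite("pics/s4.png",cv2.resize(np.hstack([q["color"][v-60:v+60,u-80:u+80],p["color"][120:240,200:360]]),(800,300)))
E
```

```text
[500.7 -84.4 232.3] 50.03048008266977
0.6 [494.4 -79.2   4.1]
```

View pics/s4.png

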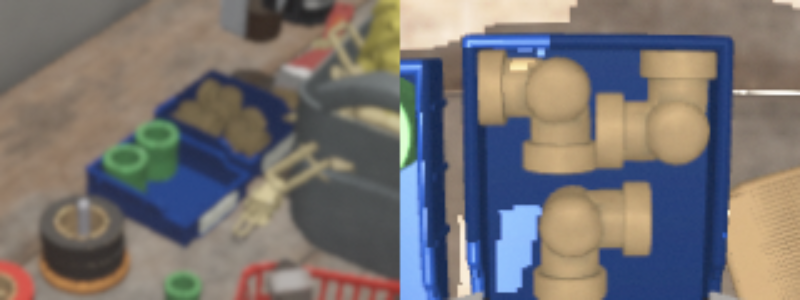

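The elbow sits inside its bin at (590,235) in the right half of the view, clear of the stock. Now to the coupling.

>>> send_rows([
  [[-15, 45, 0], 5, -0.3],
  [[-15, 45, 0], 5, -0.3],
  [[-15, 45, 0], 5, -0.3],
  [[-15, 45, 0], 5, -0.3],
  [[-15, 45, 0], 5, -0.3],
  [[-15, 45, 0], 5, -0.3],
  [[-15, 45, 0], 5, -0.3],
  [[-15, 45, 0], 5, -0.3],
  [[-15, 45, 0], 5, -0.3],
  [[0, 10, 0], 0, -0.3],
  [[0, 0, 0], 0, -0.3],
])

```text
clock: 19.9
eef_pos: [364.3, 331.6, 228.1]
eef_rot: [-3.141, 0.002, 0.788]
wrist_force: [0.3, -0.7, 0.3]
finger_gap: 60.8
finger_force: 0.0
```

```bash
python3 - <<'E'
from h import *
s=read_state();print(s["eef_pos"].round(1),s["eef_rot"].round(2),s["finger_gap"])
look(['coupling'],'w5')
E
```

```text
[364.3 331.6 228.1] [-3.14  0.    0.79] 60.76285066421549
R coupling 0.98 [365.7 336.5  43.6] [365.7 336.5] [43.  37.8] 45.1 [277. 208.]
S coupling 0.91 [365.8 332.9  -4.1]
```

View pics/w5.png

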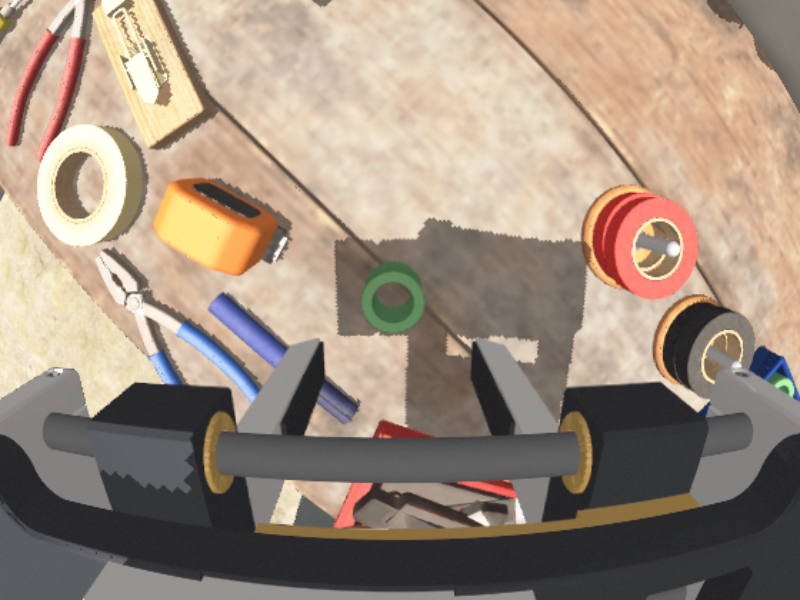

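The coupling is alone at (393,298), with clear space for both fingers. I'll grasp it.

>>> send_rows([
  [[1, 1, -40], 0, -0.3],
  [[0, 0, -40], 0, -0.3],
  [[0, 0, -25], 0, -0.3],
  [[0, 0, -18], 0, -0.3],
  [[0, 0, 0], 0, -0.3],
  [[0, 0, 0], 0, 0.6],
  [[0, 0, 0], 0, 0.6],
  [[0, 0, 0], 0, 0.6],
  [[0, 0, 0], 0, 0.6],
  [[0, 0, 0], 0, 0.6],
], squeeze=12)

```text
clock: 21.05
eef_pos: [366.2, 332.0, 107.5]
eef_rot: [3.141, -0.002, 0.786]
wrist_force: [-0.8, -1.1, 7.8]
finger_gap: 38.1
finger_force: 12.0
```

>>> send_rows([
  [[0, 0, 25], 0, 0.6],
  [[0, 0, 40], 0, 0.6],
  [[0, 0, 40], 0, 0.6],
  [[0, 0, 15], 0, 0.6],
  [[0, 0, 0], 0, 0.6],
])

```text
clock: 21.55
eef_pos: [366.3, 332.2, 228.9]
eef_rot: [3.141, -0.004, 0.786]
wrist_force: [0.0, 0.2, -0.4]
finger_gap: 37.7
finger_force: 12.0
```

>>> send_rows([
  [[15, -39, 0], -5.6, 0.6],
  [[15, -39, 0], -5.6, 0.6],
  [[15, -39, 0], -5.6, 0.6],
  [[15, -39, 0], -5.6, 0.6],
  [[15, -39, 0], -5.6, 0.6],
  [[15, -39, 0], -5.6, 0.6],
  [[15, -39, 0], -5.6, 0.6],
  [[15, -39, 0], -5.6, 0.6],
  [[0, 0, 0], 0, 0.6],
  [[0, 0, 0], 0, 0.6],
])

```text
clock: 22.55
eef_pos: [485.5, 19.4, 225.2]
eef_rot: [-3.141, 0.002, 0.003]
wrist_force: [0.5, 0.1, -0.7]
finger_gap: 37.8
finger_force: 12.0
```

```bash
python3 - <<'E'
from h import *
look(['coupling_bin'],'w6')
s=read_state();print(s["eef_pos"].round(1),s["eef_rot"].round(3),s["finger_gap"])
E
```

```text
R coupling_bin 0.63 [510.7  21.1 136.8] [510.6  21.1] [ 94.9 104.7] 88.9 [279. 199.]
S coupling_bin 0.84 [5.055e+02 1.570e+01 2.000e-01]
[485.5  20.8 226. ] [-3.141e+00  1.000e-03  6.000e-03] 37.72964438927202
```

View pics/w6.png

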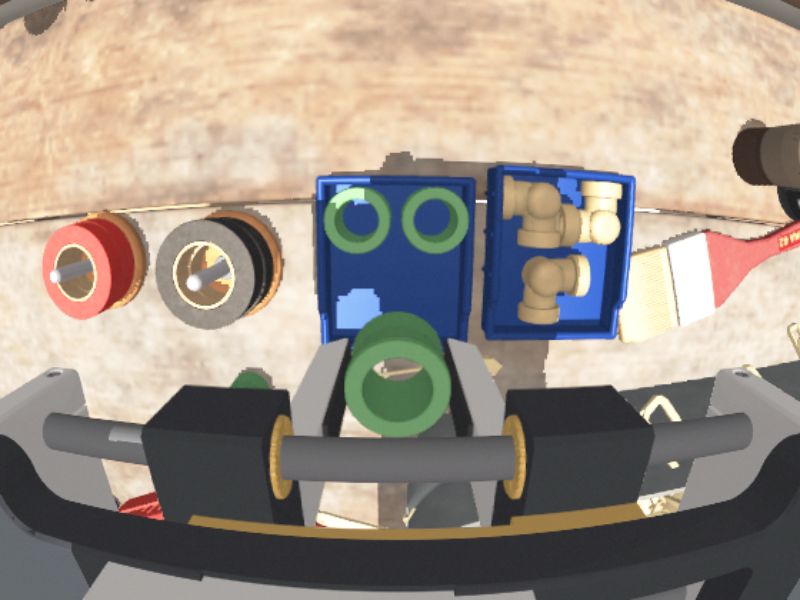

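The bin's rim spans pixels 317–475 and the held coupling is centred at 397, so the alignment is good. I'll lower it.

>>> send_rows([
  [[0, 0, -35], 0, 0.6],
  [[0, 0, -35], 0, 0.6],
  [[0, 0, -25], 0, 0.6],
  [[0, 0, -15], 0, 0.6],
  [[0, 0, -4], 0, 0.6],
  [[0, 0, -1], 0, 0.6],
  [[0, 0, 0], 0, 0.6],
])

```text
clock: 23.4
eef_pos: [486.2, 20.2, 112.3]
eef_rot: [3.142, -0.001, 0.005]
wrist_force: [0.3, -0.1, -0.5]
finger_gap: 38.0
finger_force: 12.0
```

>>> send_rows([
  [[0, 0, -2], 0, 0.6],
  [[0, 0, 0], 0, 0.6],
  [[0, 0, 0], 0, -0.03],
  [[0, 0, 0], 0, -0.03],
  [[0, 0, 0], 0, -0.03],
  [[0, 0, 0], 0, -0.03],
  [[0, 0, 20], 0, -0.03],
  [[0, 0, 40], 0, -0.03],
  [[0, 0, 40], 0, -0.03],
  [[-20, 0, 30], 0, -0.03],
  [[-20, 0, 20], 0, -0.03],
  [[0, 0, 0], 0, -0.03],
])

```text
clock: 24.6
eef_pos: [445.2, 19.8, 262.1]
eef_rot: [3.141, -0.004, 0.004]
wrist_force: [0.5, -1.1, -0.5]
finger_gap: 48.7
finger_force: 0.0
```

```bash
python3 - <<'E'
from h import *
s=read_state();print(s["eef_pos"].round(1),s["finger_gap"],s["clock"])
p=camera("wrist");q=camera("scene")
cv2.imwrite("pics/fin.png",cv2.resize(np.hstack([p["color"][100:300,:],q["color"][130:330,60:420]]),(800,175*1)))
cv2.imwrite("pics/fin2.png",np.vstack([cv2.resize(p["color"][90:260],(800,243)),cv2.resize(q["color"][130:330,40:440],(700,350))[:, :].copy() if 0 else cv2.resize(q["color"][130:305,40:440],(800,350))]))
E
```

```text
[445.2  19.8 262.1] 48.72259762423183 24.6
```

View pics/fin2.png

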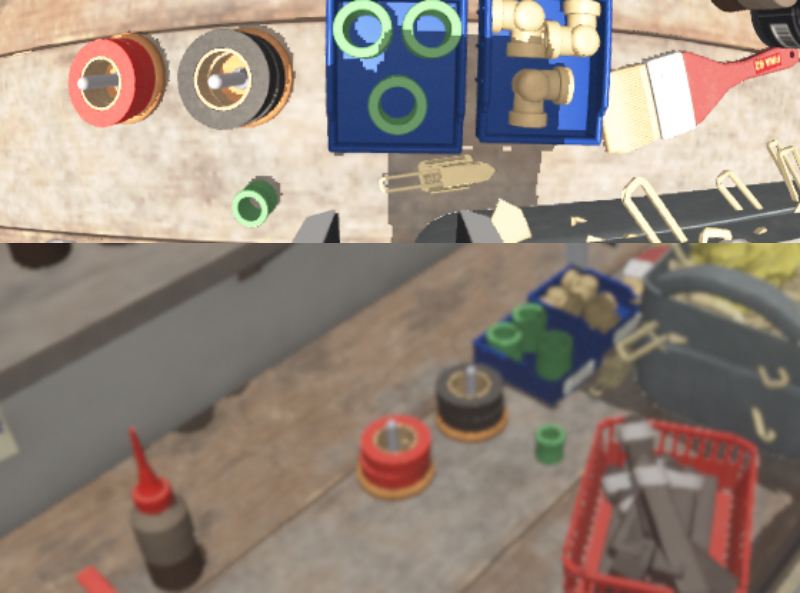

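Both rolls are stacked flat on their posts, both fittings are in their bins, and the bottle is standing. I'm handing the job in.

```bash
python3 -c "
from cell import sign_off
print(sign_off())"
```

```text
the job is handed in; nothing more can be done
None
```

The job is handed in after about 25 s on the robot's clock: both tape rolls lie flat on their posts, the elbow and the coupling are in their bins, everything is released, and the glue bottle is still standing.

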